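# Clamp the drill bush and probe its bore

### The arm

A 6-joint arm with a two-finger parallel gripper is mounted at the origin on the work surface. World frame = base frame: x ahead of the robot, y to its left, z up, the work surface at z = 0. Lengths are in m, angles in rad, forces in N, time in s.
With the tool pointing down it reaches from about 0.275 to 0.75 m from the base axis. Payload 10.2 kg.
Tool frame: the origin (TCP) lies midway between the tips of the shut fingers; the grasp point (between the pads) lies 19 mm behind it; z points along the fingers, y is the line along which they close (so a half turn about z gives the same grasp; the last joint's range is limited). The gripper opens to 85 mm and grips with 20 to 120 N. Pads are 22 mm wide; open, the fingers measure 114 mm over their backs; the gripper's body (76 mm by 85 mm) begins 54 mm behind the grasp point. The pads swing forward as they close: fully open they stand 13 mm farther back than shut.
Start: joints at [1.116, 0.313, 1.498, -0, 1.331, -0.223], TCP at [0.121, 0.511, 0.231] pointing down, gripper open.
Joint ranges: [-2.94, 2.94], [-0.97, 2.17], [0.19, 2.56], [-1.23, 4.37], [0.02, 3.11], [-2.88, 2.88]. Speed limits (rad/s): [2.39, 2.39, 3.01, 3.14, 3.14, 3.14].

### API

Orientations are given as a unit quaternion [w, x, y, z].
In Python, from station import telemetry, camera, get_calibration, env gives the robot as it stands. The module is installed in compiled form; this text tells all that it offers.
- The arm moves only by the tool carry_out, never from a script. Its argument "plan" is a list of rows, each a list of 5 numbers: the shift along the world's x, y, z each as a share of 0.02 m, from -1 to 1, then the turn about the world's z as a share of pi/4 rad, from -1 to 1, then the opening in per cent of the stroke, from 0 (shut) to 100 (fully open). In form: [[tx, ty, tz, turn, gripper], ...]. A call has 1 to 5 rows; each row shifts and turns the commanded pose from where the row before left it; what a row does not reach is not made up. A row lasts 1/10 s, in which the tool goes at most 50 mm and 8.59 degrees, less where a joint would pass 70% of its speed; a pose out of reach is approached as far as the arm can. A call with a number of a shift or a turn outside -1 to 1 is refused whole. A call with a gripper value outside its range is refused whole. The fingers move at their own pace and stop on an object; "squeeze" is the grip in N (left out, the last holds). Time passes only in rows, so rows that do not move let the fingers close. It gives the time, the measured TCP pose, the force, the opening and the grip force at its end, in the units of the state.
- telemetry.observe(): the state, without advancing time (a new reading comes with each control period).
- camera(name): name is "scene" or "top" or "wrist"; returns the picture (420x560x3 uint8, blue, green, red); there is no depth.
- get_calibration(name): a dict with "intrinsics" (3x3 intrinsics, pixels), "D" ([k1, k2, p1, p2, k3] as OpenCV has them; the pictures are not rectified), "xyz" and "orientation" of the camera in the world; the wrist camera has in their place "mount" (4x4, takes a point from camera to tool coordinates, whose origin is the TCP and whose axes are the flange's). Camera axes: x right, y up, looking along -z (the intrinsics and any distortion apply to the point x, -y, -z); pixel columns grow to the right and rows downward; lengths in m; the calibration is good to about 2 mm. A picture is of the moment at which its call begins: read the wrist's pose just before it. get_calibration takes no time and is no camera call.
- env.close_job(): hands the job in; it is judged then, once.
The state is a dict: "t": time; "joint_pos": joint angles; "qd": joint speeds; "effort": joint torques, N m; "tool_pos": TCP position; "tool_rot": TCP orientation; "contact_force": force on the tool from outside, world axes, zero at the start; "moment": the same for the moment, N m; "grip_width": finger opening in m; "finger_force": force on a finger pad.
Only numpy, scipy, OpenCV 4.12 (cv2) and the standard library are available. Lean on these libraries where they do the work, as an engineer would, in place of code of your own. Each camera call takes 0.05 s, during which the arm holds its last target. There are 200 camera calls.

### The job

At the tool shop's counter, clamp the loose drill bush in the fixture chuck: turn the chuck's sleeve clockwise (seen from above) until the jaws grip the bush firmly, and let go of the sleeve. Then take the square-handled probe out of the tool stand and lower its rod upright through the bush, never touching the bush or the chuck with it, until the tip stands about 15 mm below the bush's underside. Finish while holding it there, still and centred in the bore; leave the other tools and the spare bush alone.

Things in the scene. Friction and masses are not known exactly. Their poses are not given: they have to be found in the camera images.
- chuck: self-centring fixture chuck bolted down, grey round foot 92 mm across and 14 mm high, steel core with a 23 mm through bore; total height with jaws 64.5 mm. Origin on its axis at the work surface; z up. Its flat top face, on which the bush stands, is at 52 mm
- chuck_sleeve (a joint): angle of the chuck's dark knurled sleeve, an upright cylinder 60 mm in diameter, 17 to 48 mm above the work surface; 0.2 N m of friction, some 0.5 N m to press it home; it stays where left. Grows clockwise seen from above, each radian moving the jaws 4 mm in. Starts at 0 (open) to 0.3; jaws meet the bush at about 1.1; turn it to the firm stop at 1.3 (let go, it reads about 1.27)
- sleeve_grip (a point): point on the chuck's axis 40 mm above the work surface, 8 mm below the sleeve's top edge: a good height to grip the sleeve from above, across its 60 mm diameter
- chuck_jaw0: one of the three steel jaws on the chuck's top face, 120 degrees apart (9 mm wide, 9 mm radially, from 52.5 to 64.5 mm above the work surface, never reaching out past 28.5 mm from the chuck's axis). Its origin lies near the chuck's axis at the work surface and moves with the jaw; its x points outwards
- chuck_jaw1: one of the three steel jaws on the chuck's top face, 120 degrees apart (9 mm wide, 9 mm radially, from 52.5 to 64.5 mm above the work surface, never reaching out past 28.5 mm from the chuck's axis). Its origin lies near the chuck's axis at the work surface and moves with the jaw; its x points outwards
- chuck_jaw2: one of the three steel jaws on the chuck's top face, 120 degrees apart (9 mm wide, 9 mm radially, from 52.5 to 64.5 mm above the work surface, never reaching out past 28.5 mm from the chuck's axis). Its origin lies near the chuck's axis at the work surface and moves with the jaw; its x points outwards
- bush: steel drill bush standing loosely on the chuck's top face between the jaws, free to shift a few mm until clamped: body 30 mm in diameter and 16 mm high, above it a head 36 mm in diameter and 12 mm high, 28 mm in all; through bore 18 mm. Origin on its axis at its underside; z up along the bore. When clamped its axis is the chuck's axis
- bush_mouth (a point): centre of the bush's bore at its top face, 28 mm above its underside
- probe_grip (a point): centre of the handle of the probe: a straight steel rod 8 mm in diameter and 65 mm long under a black square handle 18 x 18 mm, 50 mm high (this point is half-way up it, on the rod's axis; x and y square to the handle's faces, z up). Weighs about 90 g. Hangs upright in one of the stand's three holes, its handle resting on the stand's top, so the handle spans 80 to 130 mm above the work surface; it is the only tool with a square handle
- probe_tip (a point): lower end of the probe's rod, on its axis, 90 mm below the handle's centre; z along the rod, up
- stand: dark steel tool stand: plate 70 x 240 mm, top 80 mm above the work surface, on two end walls, bolted down, with three 13 mm holes 80 mm apart along its y axis. Origin under its centre; z up
- awl: awl with a round pear-shaped wooden handle 27 mm across and 50 mm high, hanging in another of the stand's holes. Not needed. Origin on its axis at the underside of its handle
- punch: punch with a round dark steel handle 23 mm across and 46 mm high, hanging in another of the stand's holes. Not needed. Origin on its axis at the underside of its handle
- spare_bush: larger spare headed bush, 43 mm across and 28 mm high, standing on the work surface. Not needed. Origin on its axis at its underside
- probe: the same probe, origin on its axis at the underside of its handle, 65 mm above the tip and 25 mm below the handle's centre

How it is judged:
By the outcome, as a careful person would: the job done as asked, in the order asked, and still so for the second after the job is handed in, while the arm keeps its last pose, push and grip.
It also fails if it takes over 64 s, if anything falls off the work surface, if the arm or the gripper's body presses on something with over 40 N, if the wrist force passes 120 N, or if a joint passes its speed limit or range.

## Working session

There is one attempt and no reset: what is moved stays moved. The work goes in short steps, Python scripts to look and compute and a tool call to move; the robot and the scene stay as the last step left them, time stands still between calls to the robot, and variables do not carry over. Pictures are saved under pics/ and viewed, at most 10 in all, crops included, and the job is handed in when it is done.

Besides the shell and the picture viewer there is one more tool, called after "Call:" by a JSON object that holds its "name" and its "arguments". carry_out: Moves the arm, as the interface text tells. Its arguments: {"type":"object","properties":{"plan":{"type":"array","items":{"type":"array","items":{"type":"number"}}},"squeeze":{"type":"number"}},"required":["plan"]}

```bash
mkdir -p pics
cat > h.py <<'E'
import numpy as np, cv2
from scipy.spatial.transform import Rotation as R
from station import telemetry, camera, get_calibration, env
def q2R(q): return R.from_quat([q[1],q[2],q[3],q[0]]).as_matrix()
def campose(name):
    c=get_calibration(name); K=np.array(c["intrinsics"],float); D=np.array(c["D"],float)
    if "mount" in c:
        s=telemetry.observe(); M=np.array(c["mount"]); Rt=q2R(s["tool_rot"])
        return K,D,Rt@M[:3,:3],Rt@M[:3,3]+np.array(s["tool_pos"])
    return K,D,q2R(c["orientation"]),np.array(c["xyz"])
def ray(P,uv):
    K,D,Rc,o=P; p=cv2.undistortPoints(np.array(uv,float).reshape(-1,1,2),K,D).reshape(-1,2)
    d=np.c_[p[:,0],-p[:,1],-np.ones(len(p))]@Rc.T
    return o,d
def onplane(P,uv,z):
    o,d=ray(P,uv); return o+d*((z-o[2])/d[:,2])[:,None]
def proj(P,X):
    K,D,Rc,o=P; c=(np.atleast_2d(X)-o)@Rc*[1,-1,-1]
    return cv2.projectPoints(c,np.zeros(3),np.zeros(3),K,D)[0].reshape(-1,2)
E
python3 - <<'E'
from h import *
s=telemetry.observe(); print(s)
for n in("scene","top"):
    P=campose(n); print(n,P[3],P[2][:,2]); cv2.imwrite(f"pics/{n}0.png",camera(n))
print(get_calibration("wrist"))
E
```

```text
{'t': 0.0, 'joint_pos': array([ 1.11558006e+00,  3.13439752e-01,  1.49842940e+00,  2.53675265e-05,
        1.33099525e+00, -2.23389875e-01]), 'qd': array([-0.00105217, -0.00112965, -0.00279934, -0.00047948,  0.00061016,
        0.00040908]), 'effort': array([ 1.96309537e-05, -4.12260854e+01, -2.59750772e+01, -6.38186020e-05,
        3.99119861e-03, -1.07231114e-05]), 'tool_pos': array([0.12050848, 0.51072341, 0.23074321]), 'tool_rot': array([-2.23254302e-04,  1.15656783e-01,  9.93289033e-01, -5.95520178e-04]), 'contact_force': array([ 0.29333476, -0.40140789, -0.46551131]), 'moment': array([ 0.00954538, -0.02209652,  0.02225011]), 'finger_force': 0.0, 'grip_width': 0.08520132865079151}
scene [1.19902467 0.22749951 0.62562556] [0.75614756 0.25077061 0.604446  ]
top [0.35451897 0.02421815 1.05643271] [-0.20491095 -0.00637814  0.97875984]
{'intrinsics': array([[317.42310441,   0.        , 280.90068795],
       [  0.        , 317.42310441, 208.66294646],
       [  0.        ,   0.        ,   1.        ]]), 'D': array([-0.03210173,  0.        ,  0.        ,  0.        ,  0.        ]), 'mount': array([[ 1.40842985e-04,  9.52509878e-01,  3.04507655e-01,
         7.84364862e-02],
       [ 9.99999971e-01, -1.94137912e-04,  1.44742824e-04,
        -9.71769084e-04],
       [ 1.96985449e-04,  3.04507626e-01, -9.52509878e-01,
        -1.42669584e-01],
       [ 0.00000000e+00,  0.00000000e+00,  0.00000000e+00,
         1.00000000e+00]])}
```

View pics/top0.png

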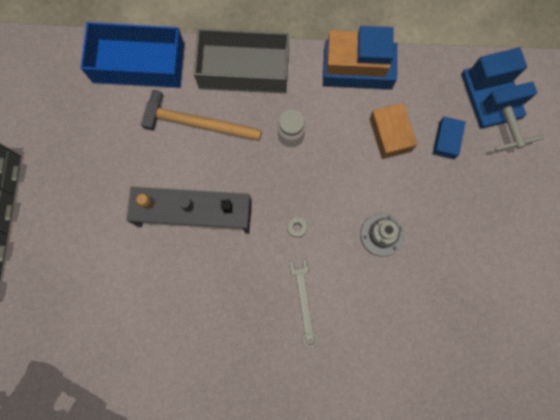

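View pics/scene0.png

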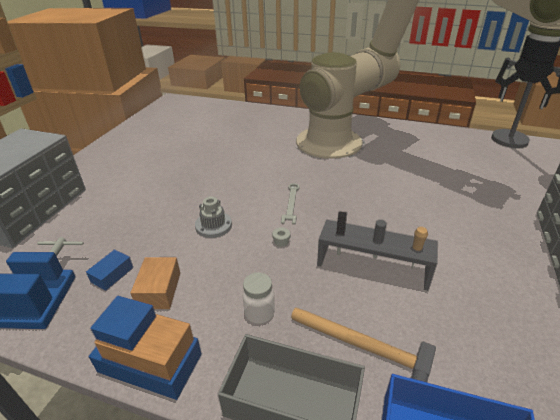

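The top view shows the chuck foot centred near (382,235), the probe's black handle near (227,206), and the spare bush at (297,227). The scene view confirms the layout.

Run:
```python
from h import *
P=campose("top")
print(onplane(P,[[382,235]],.014),onplane(P,[[386,230]],.08),onplane(P,[[227,206]],.11),onplane(P,[[297,227]],.02))
Q=campose("scene")
print(onplane(Q,[[210,201]],.08),onplane(Q,[[342,213]],.13))
print(onplane(P,[[130,188],[250,195],[249,227],[128,221]],.08))
```

```text
[[ 0.52705771 -0.17706399  0.014     ]] [[ 0.52655091 -0.17213617  0.08      ]] [[0.55322352 0.14236272 0.11      ]] [[0.53421937 0.00302502 0.02      ]]
[[ 0.53247033 -0.17572777  0.08      ]] [[0.55270481 0.14344286 0.13      ]]
[[0.58678344 0.34278762 0.08      ]
 [0.58440188 0.10157767 0.08      ]
 [0.51912691 0.09945307 0.08      ]
 [0.51951522 0.33918982 0.08      ]]
```

Call:
{"name": "carry_out", "arguments": {"plan": [[0.58, -0.98, 0, 0, 100], [0.58, -0.98, 0, 0, 100], [0.58, -0.98, 0, 0, 100], [0.58, -0.98, 0, 0, 100], [0.58, -0.98, 0, 0, 100]]}}

```text
t: 0.6
tool_pos: [0.1789, 0.412, 0.231]
tool_rot: [-0.0, 0.116, 0.993, -0.0]
contact_force: [-0.2, 0.2, -0.3]
grip_width: 0.0857
finger_force: 0.0
```

Call:
{"name": "carry_out", "arguments": {"plan": [[0.58, -0.98, 0, 0, 100], [0.58, -0.98, 0, 0, 100], [0.58, -0.98, 0, 0, 100], [0.58, -0.98, 0, 0, 100], [0.58, -0.98, 0, 0, 100]]}}

```text
t: 1.1
tool_pos: [0.2368, 0.3141, 0.2311]
tool_rot: [-0.0, 0.116, 0.993, -0.0]
contact_force: [0.1, 0.2, -0.1]
grip_width: 0.0855
finger_force: 0.0
```

Call:
{"name": "carry_out", "arguments": {"plan": [[0.58, -0.98, 0, 0, 100], [0.58, -0.98, 0, 0, 100], [0.58, -0.98, 0, 0, 100], [0.58, -0.98, 0, 0, 100], [0.58, -0.98, 0, 0, 100]]}}

```text
t: 1.6
tool_pos: [0.2948, 0.2161, 0.2311]
tool_rot: [-0.0, 0.116, 0.993, -0.0]
contact_force: [0.1, -0.1, 0.3]
grip_width: 0.0854
finger_force: 0.0
```

Call:
{"name": "carry_out", "arguments": {"plan": [[0.58, -0.98, 0, 0, 100], [0.58, -0.98, 0, 0, 100], [0.58, -0.98, 0, 0, 100], [0.58, -0.98, 0, 0, 100], [0.58, -0.98, 0, 0, 100]]}}

```text
t: 2.1
tool_pos: [0.3528, 0.1181, 0.2311]
tool_rot: [-0.0, 0.116, 0.993, -0.0]
contact_force: [-0.4, -0.0, 0.6]
grip_width: 0.0854
finger_force: 0.0
```

Call:
{"name": "carry_out", "arguments": {"plan": [[0.58, -0.98, 0, 0, 100], [0.58, -0.98, 0, 0, 100], [0.58, -0.98, 0, 0, 100], [0.58, -0.98, 0, 0, 100], [0.58, -0.98, 0, 0, 100]]}}

```text
t: 2.6
tool_pos: [0.4109, 0.0201, 0.2311]
tool_rot: [-0.0, 0.116, 0.993, 0.0]
contact_force: [0.1, 0.5, 0.0]
grip_width: 0.0855
finger_force: 0.0
```

Call:
{"name": "carry_out", "arguments": {"plan": [[0.58, -0.98, -0.2, 0, 100], [0.58, -0.98, -0.2, 0, 100], [0.58, -0.98, -0.2, 0, 100], [0.58, -0.98, -0.2, 0, 100], [0.58, -0.98, -0.2, 0, 100]]}}

```text
t: 3.1
tool_pos: [0.4689, -0.0778, 0.2108]
tool_rot: [-0.0, 0.116, 0.993, 0.0]
contact_force: [0.6, 0.2, -0.6]
grip_width: 0.0856
finger_force: 0.0
```

Call:
{"name": "carry_out", "arguments": {"plan": [[0.58, -0.98, -0.2, 0, 100], [0.58, -0.98, -0.2, 0, 100], [0.58, -0.98, -0.2, 0, 100], [0.58, -0.98, -0.2, 0, 100], [0.58, -0.98, -0.2, 0, 100]]}}

```text
t: 3.6
tool_pos: [0.5269, -0.1758, 0.1907]
tool_rot: [-0.0, 0.116, 0.993, 0.0]
contact_force: [-0.2, 0.0, 0.8]
grip_width: 0.0853
finger_force: 0.0
```

Run:
```python
from h import *
s=telemetry.observe(); print(s["tool_pos"],s["joint_pos"]); P=campose("wrist")
cv2.imwrite("pics/w1.png",camera("wrist")); np.savez("w1.npz",K=P[0],D=P[1],R=P[2],o=P[3])
print(proj(P,[[.527,-.175,z] for z in (0.014,.048,.08)]))
```

```text
[ 0.5268596  -0.17580332  0.19070791] [-5.33004595e-01  4.13093318e-01  1.46462750e+00 -2.84267501e-05
  1.26476882e+00 -1.87197985e+00]
[[282.63706454 186.95686894]
 [282.82903006 195.65881512]
 [283.05245222 205.7928285 ]]
```

View pics/w1.png

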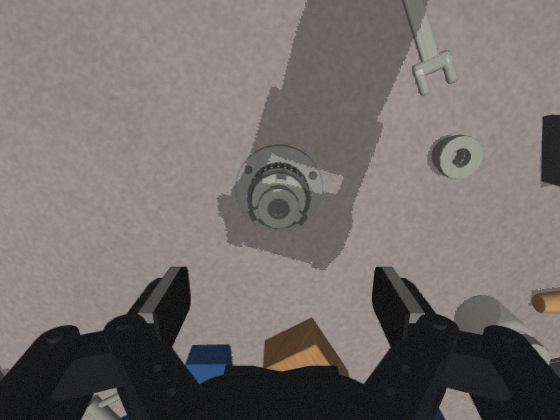

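The wrist view shows the chuck foot spanning about x 235–323, with its centre near (279,188). The bush head is at about (279,207).

Run:
```python
from h import *
z=np.load("w1.npz"); P=(z["K"],z["D"],z["R"],z["o"])
im=cv2.imread("pics/w1.png"); 
# metric rectification to planes, then circle fit
def rect(zp,c,half,res=0.00025):
    n=int(2*half/res); g=(np.arange(n)-n/2)*res
    X,Y=np.meshgrid(c[0]+g,c[1]+g); uv=proj(P,np.c_[X.ravel(),Y.ravel(),np.full(X.size,zp)]).astype(np.float32).reshape(n,n,2)
    return cv2.remap(im,uv[...,0],uv[...,1],cv2.INTER_CUBIC),n,res
for zp,r in((.014,.046),(.08,.018),(.08,.009)):
    c=(.527,-.175); I,n,res=rect(zp,c,.06)
    g=cv2.GaussianBlur(cv2.cvtColor(I,cv2.COLOR_BGR2GRAY),(0,0),2)
    C=cv2.HoughCircles(g,cv2.HOUGH_GRADIENT_ALT if 0 else cv2.HOUGH_GRADIENT,1,5,param1=40,param2=12,minRadius=int((r-.001)/res),maxRadius=int((r+.0015)/res))
    if C is not None:
        for u,v,rr in C[0][:4]: print(zp,r,c[0]+(u-n/2)*res,c[1]+(v-n/2)*res,rr*res)
    cv2.imwrite(f"pics/r_{r}.png",I)
A=np.hstack([cv2.imread("pics/r_0.046.png"),cv2.imread("pics/r_0.018.png")]); cv2.imwrite("pics/rA.png",cv2.resize(A,(800,400)))
```

```text
0.014 0.046 0.527875 -0.179375 0.045700002
0.014 0.046 0.52912503 -0.178625 0.047075003
0.014 0.046 0.530125 -0.180875 0.046525005
0.014 0.046 0.528625 -0.18062499 0.045375
0.08 0.018 0.527125 -0.179125 0.018250002
0.08 0.018 0.526875 -0.180875 0.019350002
0.08 0.018 0.528375 -0.180875 0.017950002
0.08 0.018 0.528625 -0.179625 0.01715
0.08 0.009 0.528375 -0.179625 0.009225001
0.08 0.009 0.529375 -0.180375 0.008125001
0.08 0.009 0.503125 -0.163875 0.008175001
0.08 0.009 0.514625 -0.167375 0.010100001
```

View pics/rA.png

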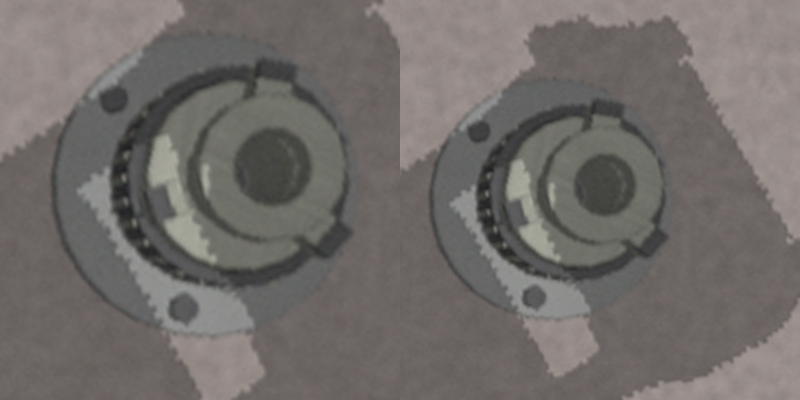

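The rectified views put the foot centre at about (0.528, -0.1795), and the bush agrees. I'll descend part way and check again.

Call:
{"name": "carry_out", "arguments": {"plan": [[0.05, -0.18, -0.8, 0, 100], [0, 0, -0.8, 0, 100], [0, 0, -0.8, 0, 100], [0, 0, -0.8, 0, 100], [0, 0, -0.8, 0, 100]]}}

```text
t: 4.15
tool_pos: [0.5274, -0.1784, 0.1104]
tool_rot: [-0.0, 0.116, 0.993, 0.0]
contact_force: [1.0, -0.0, -0.6]
grip_width: 0.0852
finger_force: 0.0
```

```bash
cat > r.py <<'E'
from h import *
import sys
def rect(im,P,zp,c,half,n=400):
    res=2*half/n; g=(np.arange(n)-n/2)*res
    X,Y=np.meshgrid(c[0]+g,c[1]+g); uv=proj(P,np.c_[X.ravel(),Y.ravel(),np.full(X.size,zp)]).astype(np.float32).reshape(n,n,2)
    return cv2.remap(im,uv[...,0],uv[...,1],cv2.INTER_CUBIC)
E
python3 - <<'E'
from r import *
P=campose("wrist"); s=telemetry.observe(); print(s["t"],s["tool_pos"]); im=camera("wrist"); cv2.imwrite("pics/w2.png",im)
c=(.528,-.1795)
L=[]
for zp in(.014,.08):
    I=rect(im,P,zp,c,.06)
    cv2.line(I,(200,0),(200,399),(0,0,255),1);cv2.line(I,(0,200),(399,200),(0,0,255),1)
    cv2.circle(I,(200,200),153 if zp<.05 else 60,(0,255,0),1); L.append(I)
cv2.imwrite("pics/rB.png",np.hstack(L))
E
```

```text
4.15 [ 0.52736619 -0.17841499  0.11037638]
```

View pics/rB.png

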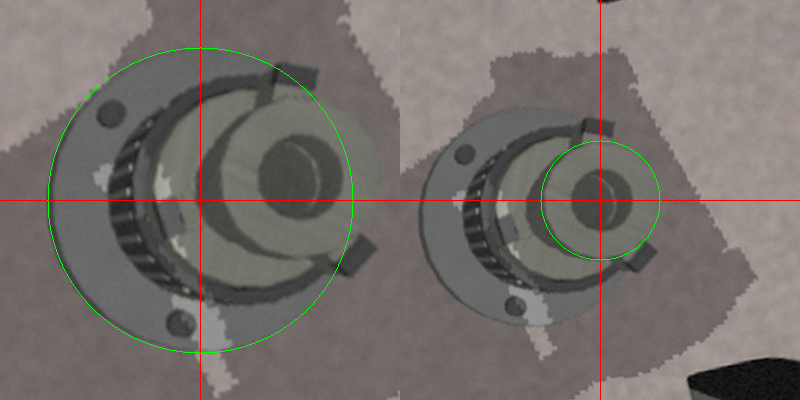

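The second rectified view shows both circles centred on (0.528,-0.1795). I'll descend and grip.

Call:
{"name": "carry_out", "arguments": {"plan": [[0.02, -0.03, -0.94, 0, 100], [0, 0, -0.94, 0, 100], [0, 0, -0.94, 0, 100], [0, 0, -0.94, 0, 100], [0, 0, -0.94, 0, 100]]}}

```text
t: 4.7
tool_pos: [0.528, -0.1791, 0.0169]
tool_rot: [-0.0, 0.116, 0.993, 0.0]
contact_force: [0.0, 1.0, 0.2]
grip_width: 0.0857
finger_force: 0.0
```

Call:
{"name": "carry_out", "arguments": {"plan": [[0, 0, 0, 0, 100], [0, 0, 0, 0, 50], [0, 0, 0, 0, 50], [0, 0, 0, 0, 50], [0, 0, 0, 0, 50]], "squeeze": 80}}

```text
t: 5.2
tool_pos: [0.5288, -0.1786, 0.0194]
tool_rot: [0.001, 0.116, 0.993, 0.0]
contact_force: [-1.6, 7.6, 10.5]
grip_width: 0.0585
finger_force: 84.2
```

```bash
python3 -c "
from h import *
s=telemetry.observe()
for k in('t','tool_pos','joint_pos','contact_force','moment','grip_width','finger_force'):print(k,np.round(s[k],4))"
```

```text
t 5.2
tool_pos [ 0.5288 -0.1786  0.0194]
joint_pos [-0.5364  0.6353  1.6141  0.002   0.8907 -1.8763]
contact_force [-1.6288  7.5986 10.5428]
moment [ 1.4678  0.1221 -0.0163]
grip_width 0.0585
finger_force 84.1642
```

Call:
{"name": "carry_out", "arguments": {"plan": [[0, 0, 0.08, -0.12, 50], [0, 0, 0, -0.12, 50], [0, 0, 0, -0.12, 50], [0, 0, 0, -0.12, 50], [0, 0, 0, -0.12, 50]]}}

```text
t: 5.7
tool_pos: [0.529, -0.1781, 0.0196]
tool_rot: [0.001, 0.346, 0.938, 0.001]
contact_force: [6.4, 7.2, -4.2]
grip_width: 0.0581
finger_force: 90.1
```

```bash
cat > s.py <<'E'
from h import *
s=telemetry.observe(); Rt=q2R(s['tool_rot']); print('yaw',np.arctan2(Rt[1,1],Rt[0,1]))
for k in('t','tool_pos','contact_force','moment','grip_width','finger_force'):print(k,np.round(s[k],4))
E
python3 s.py
```

```text
yaw 0.8640692569005556
t 5.7
tool_pos [ 0.529  -0.1781  0.0196]
contact_force [ 6.4269  7.1784 -4.2248]
moment [ 1.3416 -1.1877  0.211 ]
grip_width 0.0581
finger_force 90.1239
```

Call:
{"name": "carry_out", "arguments": {"plan": [[0, 0, 0, -0.12, 50], [0, 0, 0, -0.12, 50], [0, 0, 0, -0.12, 50], [0, 0, 0, -0.12, 50], [0, 0, 0, -0.06, 50]]}}

```text
t: 6.2
tool_pos: [0.5294, -0.1778, 0.0196]
tool_rot: [0.001, 0.535, 0.845, 0.001]
contact_force: [9.7, 9.1, -6.3]
grip_width: 0.0585
finger_force: 90.0
```

```bash
python3 s.py
```

```text
yaw 0.4406039192063953
t 6.2
tool_pos [ 0.5294 -0.1778  0.0196]
contact_force [ 9.7343  9.0734 -6.2946]
moment [ 1.4979 -1.5965  0.1956]
grip_width 0.0585
finger_force 90.027
```

Call:
{"name": "carry_out", "arguments": {"plan": [[0, 0, 0, -0.08, 50], [0, 0, 0, -0.08, 50], [0, 0, 0, -0.06, 50]]}}

```text
t: 6.5
tool_pos: [0.5296, -0.1777, 0.0196]
tool_rot: [0.001, 0.606, 0.795, 0.002]
contact_force: [11.2, 9.4, -5.9]
grip_width: 0.0583
finger_force: 89.9
```

```bash
python3 s.py
```

```text
yaw 0.26880653040010416
t 6.5
tool_pos [ 0.5296 -0.1777  0.0196]
contact_force [11.176   9.4155 -5.8936]
moment [ 1.5679 -1.7213  0.2628]
grip_width 0.0583
finger_force 89.9292
```

Call:
{"name": "carry_out", "arguments": {"plan": [[0, 0, 0, -0.06, 50], [0, 0, 0, -0.06, 50], [0, 0, 0, 0, 50]]}}

```text
t: 6.8
tool_pos: [0.5297, -0.1777, 0.0196]
tool_rot: [0.001, 0.642, 0.766, 0.002]
contact_force: [11.4, 10.9, -6.8]
grip_width: 0.0583
finger_force: 90.0
```

```bash
python3 s.py
```

```text
yaw 0.1753124202032198
t 6.8
tool_pos [ 0.5297 -0.1777  0.0196]
contact_force [11.4489 10.8946 -6.8342]
moment [ 1.5187 -1.7999  0.0068]
grip_width 0.0583
finger_force 89.9658
```

Call:
{"name": "carry_out", "arguments": {"plan": [[0, 0, 0, -0.06, 50], [0, 0, 0, -0.06, 50], [0, 0, 0, 0, 50]]}}

```text
t: 7.1
tool_pos: [0.5297, -0.1761, 0.0196]
tool_rot: [0.0, 0.677, 0.736, 0.002]
contact_force: [11.7, 19.1, -3.6]
grip_width: 0.0581
finger_force: 86.7
```

```bash
python3 s.py
```

```text
yaw 0.08388598998550127
t 7.1
tool_pos [ 0.5297 -0.1761  0.0196]
contact_force [11.6583 19.05   -3.6398]
moment [ 3.0418 -1.8898  0.9819]
grip_width 0.0581
finger_force 86.7067
```

Call:
{"name": "carry_out", "arguments": {"plan": [[0, 0, 0, -0.05, 50], [0, 0, 0, -0.05, 50], [0, 0, 0, 0, 50]]}}

```text
t: 7.4
tool_pos: [0.5298, -0.174, 0.0197]
tool_rot: [-0.001, 0.705, 0.709, 0.003]
contact_force: [15.1, 30.7, -1.3]
grip_width: 0.0577
finger_force: 85.9
```

```bash
python3 s.py
```

```text
yaw 0.006267815905604262
t 7.4
tool_pos [ 0.5298 -0.174   0.0197]
contact_force [15.0607 30.6993 -1.3345]
moment [ 4.9694 -2.4541  1.265 ]
grip_width 0.0577
finger_force 85.9264
```

Call:
{"name": "carry_out", "arguments": {"plan": [[0, 0, 0, 0, 100], [0, 0, 0, 0, 100], [0, 0, 0, 0, 100], [0, 0, 0, 0, 100], [0, 0, 0, 0, 100]]}}

```text
t: 7.9
tool_pos: [0.528, -0.1796, 0.0191]
tool_rot: [0.0, 0.706, 0.708, 0.0]
contact_force: [0.1, 0.7, -0.4]
grip_width: 0.0855
finger_force: 0.0
```

Call:
{"name": "carry_out", "arguments": {"plan": [[0, 0, 0.7, 0, 100], [0, 0, 1, 0, 100], [0, 0, 1, 0, 100], [0, 0, 1, 0, 100], [0, 0, 1, 0, 100]]}}

```text
t: 8.4
tool_pos: [0.5281, -0.1794, 0.1149]
tool_rot: [0.0, 0.706, 0.708, 0.0]
contact_force: [-0.3, -0.7, 0.3]
grip_width: 0.0857
finger_force: 0.0
```

```bash
python3 s.py
python3 - <<'E'
from r import *
P=campose("wrist"); im=camera("wrist"); cv2.imwrite("pics/w3.png",im)
c=(.528,-.1795)
L=[]
for zp in(.0645,.08):
    I=rect(im,P,zp,c,.04)
    cv2.line(I,(200,0),(200,399),(0,0,255),1);cv2.line(I,(0,200),(399,200),(0,0,255),1)
    cv2.circle(I,(200,200),90 if zp>.07 else 120,(0,255,0),1); L.append(I)
cv2.imwrite("pics/rC.png",np.hstack(L))
E
```

```text
yaw 0.0036559511643552488
t 8.4
tool_pos [ 0.5281 -0.1794  0.1149]
contact_force [-0.3117 -0.6679  0.3417]
moment [-0.0378  0.0103  0.0091]
grip_width 0.0857
finger_force 0.0
```

View pics/rC.png

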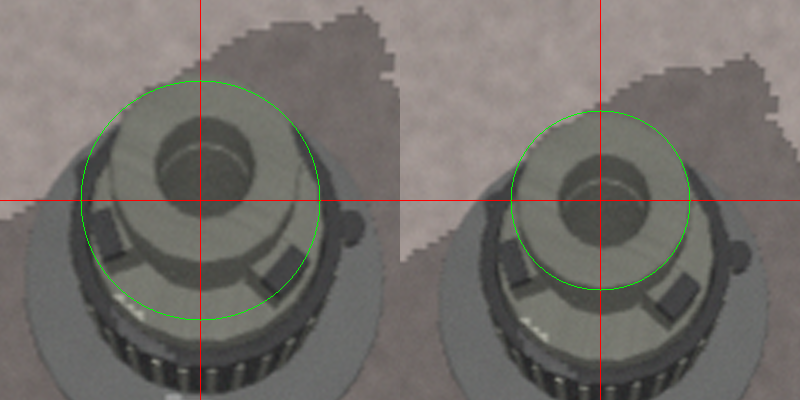

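The clamped bush is centred at about (0.5283,-0.1796), with the jaws closed against its body. The torque rise suggested the stop, so I'll confirm with a short re-grip.

Call:
{"name": "carry_out", "arguments": {"plan": [[0, 0, -0.96, 0.15, 100], [0, 0, -0.96, 0.15, 100], [0, 0, -0.96, 0.1, 100], [0, 0, -0.96, 0, 100], [0, 0, -0.96, 0, 100]]}}

```text
t: 8.95
tool_pos: [0.5281, -0.1794, 0.0166]
tool_rot: [0.0, 0.586, 0.81, 0.0]
contact_force: [-0.1, -0.1, 0.4]
grip_width: 0.0855
finger_force: 0.0
```

Call:
{"name": "carry_out", "arguments": {"plan": [[0, 0, 0, 0, 100], [0, 0, 0, 0, 50], [0, 0, 0, 0, 50], [0, 0, 0, 0, 50], [0, 0, 0, 0, 50]]}}

```text
t: 9.45
tool_pos: [0.5302, -0.1793, 0.0195]
tool_rot: [0.003, 0.586, 0.81, 0.001]
contact_force: [4.4, 5.1, 7.5]
grip_width: 0.0579
finger_force: 84.7
```

Call:
{"name": "carry_out", "arguments": {"plan": [[0, 0, 0, -0.06, 50], [0, 0, 0, 0, 50]]}}

```text
t: 9.65
tool_pos: [0.5305, -0.1804, 0.0195]
tool_rot: [0.004, 0.604, 0.797, 0.0]
contact_force: [5.6, -1.0, 3.6]
grip_width: 0.0578
finger_force: 94.0
```

```bash
python3 s.py
```

```text
yaw 0.2730813239333432
t 9.65
tool_pos [ 0.5305 -0.1804  0.0195]
contact_force [ 5.579  -1.0289  3.5898]
moment [-0.2822 -0.9201  1.0543]
grip_width 0.0578
finger_force 93.9656
```

Call:
{"name": "carry_out", "arguments": {"plan": [[0, 0, 0, -0.06, 50], [0, 0, 0, 0, 50]]}}

```text
t: 9.85
tool_pos: [0.5307, -0.1816, 0.0195]
tool_rot: [0.005, 0.622, 0.783, -0.001]
contact_force: [7.0, -7.3, 1.1]
grip_width: 0.0577
finger_force: 100.2
```

```bash
python3 s.py
```

```text
yaw 0.2275038506068542
t 9.85
tool_pos [ 0.5307 -0.1816  0.0195]
contact_force [ 6.9632 -7.3458  1.0883]
moment [-1.4043 -0.9034  1.5897]
grip_width 0.0577
finger_force 100.1673
```

The re-grip shows a steep torque rise straight away, so the sleeve is at its stop. I'll release and go to the probe.

Call:
{"name": "carry_out", "arguments": {"plan": [[0, 0, 0, 0, 100], [0, 0, 0, 0, 100], [0, 0, 0, 0, 100], [0, 0, 0, 0, 100]]}}

```text
t: 10.25
tool_pos: [0.528, -0.1792, 0.0171]
tool_rot: [0.0, 0.624, 0.782, 0.0]
contact_force: [0.1, -0.1, -0.2]
grip_width: 0.0854
finger_force: 0.0
```

Call:
{"name": "carry_out", "arguments": {"plan": [[0, 0, 0.8, 0, 100], [0, 0, 1, 0, 100], [0, 0, 1, 0, 100], [0, 0, 1, 0, 100], [0, 0, 1, 0, 100]]}}

```text
t: 10.75
tool_pos: [0.5279, -0.1791, 0.1138]
tool_rot: [-0.0, 0.624, 0.782, -0.0]
contact_force: [-0.6, 0.1, -0.1]
grip_width: 0.0852
finger_force: 0.0
```

Call:
{"name": "carry_out", "arguments": {"plan": [[0.07, 0.95, 1, 0, 100], [0.07, 0.95, 1, 0, 100], [0.07, 0.95, 1, 0, 100], [0.07, 0.95, 1, 0, 100], [0.07, 0.95, 1, 0, 100]]}}

```text
t: 11.25
tool_pos: [0.5348, -0.0834, 0.2138]
tool_rot: [-0.0, 0.624, 0.782, -0.0]
contact_force: [0.7, -0.3, -0.2]
grip_width: 0.0851
finger_force: 0.0
```

Call:
{"name": "carry_out", "arguments": {"plan": [[0.07, 0.95, 0, 0, 60], [0.07, 0.95, 0, 0, 60], [0.07, 0.95, 0, 0, 60], [0.07, 0.95, 0, 0, 60], [0.07, 0.95, 0, 0, 60]]}}

```text
t: 11.75
tool_pos: [0.5419, 0.0116, 0.213]
tool_rot: [-0.0, 0.624, 0.782, -0.0]
contact_force: [0.9, -0.1, -0.0]
grip_width: 0.0514
finger_force: 0.0
```

Call:
{"name": "carry_out", "arguments": {"plan": [[0.07, 0.95, 0, 0, 60], [0.07, 0.95, 0, 0, 60], [0.07, 0.95, 0, 0, 60], [0.07, 0.95, 0, 0, 60], [0.07, 0.95, 0, 0, 60]]}}

```text
t: 12.25
tool_pos: [0.5489, 0.1066, 0.2129]
tool_rot: [-0.0, 0.624, 0.782, -0.0]
contact_force: [-0.3, -0.4, 0.0]
grip_width: 0.0515
finger_force: 0.0
```

Call:
{"name": "carry_out", "arguments": {"plan": [[0.07, 0.95, 0, 0, 60], [0.07, 0.95, 0, 0, 60], [0, 0, 0, 0, 60]]}}

```text
t: 12.55
tool_pos: [0.5515, 0.1455, 0.2128]
tool_rot: [-0.0, 0.623, 0.782, 0.0]
contact_force: [0.1, -1.0, -0.9]
grip_width: 0.0511
finger_force: 0.0
```

```bash
python3 s.py
python3 - <<'E'
from r import *
P=campose("wrist"); im=camera("wrist"); cv2.imwrite("pics/w4.png",im)
c=(.553,.1425)
cv2.imwrite("pics/rD.png",np.hstack([rect(im,P,.13,c,.04),rect(im,P,.08,c,.08)]))
E
```

```text
yaw 0.22598150710257428
t 12.55
tool_pos [0.5515 0.1455 0.2128]
contact_force [ 0.0541 -1.0454 -0.8936]
moment [-0.0299 -0.011   0.0143]
grip_width 0.0511
finger_force 0.0
```

View pics/rD.png

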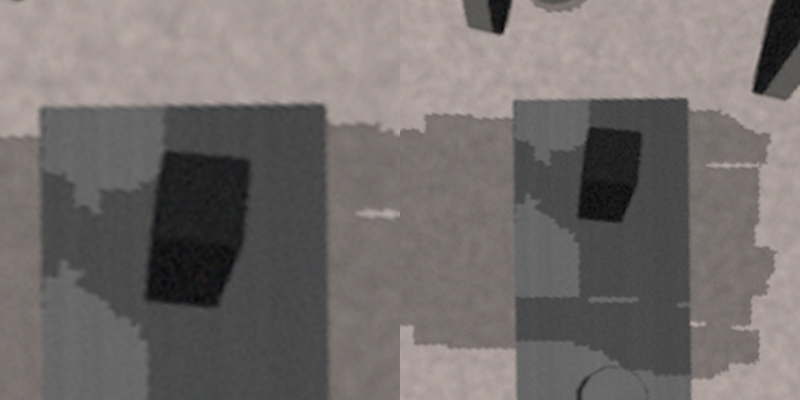

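The rectified view shows the probe's handle top centred at about (0.5533, 0.1423), with its faces turned about +0.10 rad.

Call:
{"name": "carry_out", "arguments": {"plan": [[0.09, -0.16, -0.9, -0.16, 60], [0, 0, -0.9, 0, 60], [0, 0, -0.9, 0, 60], [0, 0, -0.9, 0, 60], [0, 0, -0.9, 0, 60]]}}

```text
t: 13.1
tool_pos: [0.5536, 0.1395, 0.1222]
tool_rot: [0.0, 0.672, 0.741, -0.0]
contact_force: [0.5, -0.1, 0.4]
grip_width: 0.0513
finger_force: 0.0
```

Call:
{"name": "carry_out", "arguments": {"plan": [[0, 0, -0.9, 0, 60], [0, 0, -0.9, 0, 60], [0, 0, 0, 0, 60]], "squeeze": 40}}

```text
t: 13.4
tool_pos: [0.5524, 0.1396, 0.0849]
tool_rot: [-0.002, 0.672, 0.741, -0.002]
contact_force: [0.3, 0.2, 0.6]
grip_width: 0.0512
finger_force: 0.0
```

Call:
{"name": "carry_out", "arguments": {"plan": [[0, 0, 0, 0, 10], [0, 0, 0, 0, 10], [0, 0, 0, 0, 10], [0, 0, 0, 0, 10], [0, 0, 0, 0, 10]]}}

```text
t: 13.9
tool_pos: [0.5542, 0.1404, 0.0881]
tool_rot: [0.001, 0.672, 0.741, 0.001]
contact_force: [-0.7, -1.5, 6.7]
grip_width: 0.0178
finger_force: 41.1
```

```bash
python3 s.py
```

```text
yaw 0.09819620636108194
t 13.9
tool_pos [0.5542 0.1404 0.0881]
contact_force [-0.6767 -1.5199  6.6734]
moment [-0.3458  0.2238  0.0021]
grip_width 0.0178
finger_force 41.0739
```

Call:
{"name": "carry_out", "arguments": {"plan": [[0, 0, 0.3, 0, 10], [0, 0, 0.6, 0, 10], [0, 0, 1, 0, 10], [0, 0, 1, 0, 10], [0, 0, 1, 0, 10]]}}

```text
t: 14.4
tool_pos: [0.5536, 0.1407, 0.1666]
tool_rot: [0.0, 0.672, 0.741, 0.0]
contact_force: [-0.3, -1.1, -0.7]
grip_width: 0.0177
finger_force: 40.3
```

Call:
{"name": "carry_out", "arguments": {"plan": [[0, 0, 1, 0, 10], [0, 0, 1, 0, 10], [0, 0, 0.3, 0, 10], [0, 0, 0, 0, 10]]}}

```text
t: 14.8
tool_pos: [0.5538, 0.1406, 0.2118]
tool_rot: [0.001, 0.672, 0.741, 0.001]
contact_force: [0.6, 0.6, -0.6]
grip_width: 0.0175
finger_force: 40.3
```

```bash
python3 s.py
python3 - <<'E'
from r import *
P=campose("wrist"); im=camera("wrist"); cv2.imwrite("pics/w5.png",im)
s=telemetry.observe(); t=s["tool_pos"]; print(proj(P,[t+[0,0,.019-z] for z in (0,.025,.09)]))
Q=campose("top"); jm=camera("top"); cv2.imwrite("pics/t5.png",jm);print(proj(Q,[t+[0,0,.019-.09]]))
Q=campose("scene"); jm=camera("scene"); cv2.imwrite("pics/s5.png",jm);print(proj(Q,[t+[0,0,.019-z] for z in (0,.025,.09)]))
E
```

```text
yaw 0.09815097034990565
t 14.8
tool_pos [0.5538 0.1406 0.2118]
contact_force [ 0.6069  0.6425 -0.6084]
moment [-0.0656 -0.0302  0.0206]
grip_width 0.0175
finger_force 40.2957
[[281.8016992  287.67462192]
 [281.58238625 261.89456552]
 [281.22516722 219.92833244]]
[[226.23512731 202.61341471]]
[[344.5599803  171.85123557]
 [343.50374726 182.76423665]
 [340.92607203 209.23788723]]
```

View pics/w5.png

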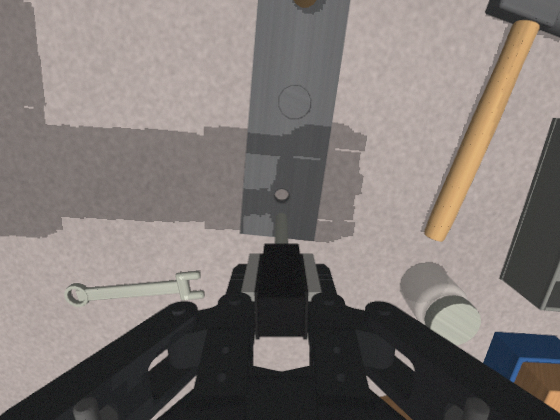

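```bash
python3 -c "
import cv2
a=cv2.resize(cv2.imread('pics/w5.png')[180:350,230:340],None,fx=3.5,fy=3.5,interpolation=cv2.INTER_CUBIC)
b=cv2.resize(cv2.imread('pics/s5.png')[140:260,300:385],None,fx=4.5,fy=4.5,interpolation=cv2.INTER_CUBIC)
import numpy as np
h=595;o=np.zeros((h,800,3),'u1');o[:min(h,a.shape[0]),:a.shape[1]]=a[:h];o[:min(h,b.shape[0]),400:400+b.shape[1]]=b[:h]
cv2.imwrite('pics/c5.png',cv2.convertScaleAbs(o,alpha=1.6))"
```

```text
(no output)
```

View pics/c5.png

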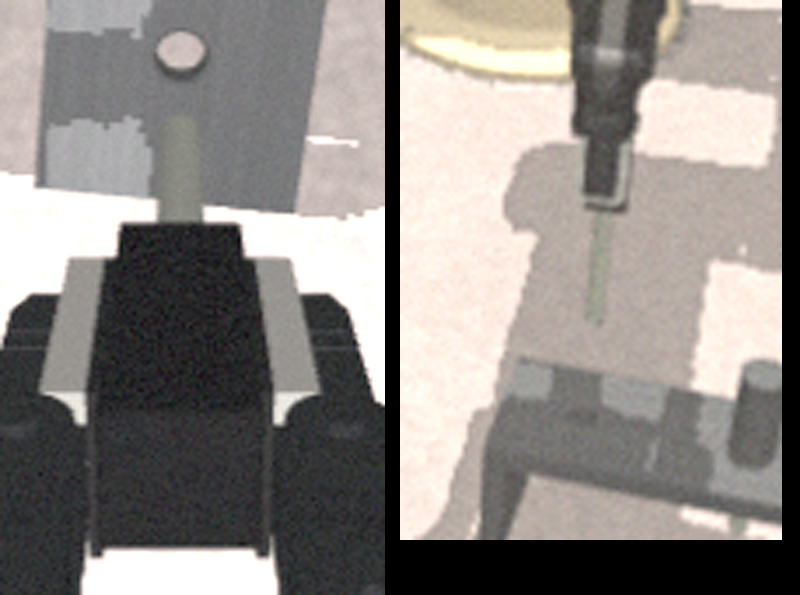

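The enlarged crops show the rod hanging straight. Its tip edge is at wrist pixel (281.4,213.7) and scene pixel (343.1,212). The handle's near bottom edge is at v≈244.3 and its near top edge at v≈295.7.

Run:
```python
from r import *
P=campose("wrist"); t=np.array(telemetry.observe()["tool_pos"]); a=.098
X=np.array([-np.sin(a),np.cos(a)]);Y=np.array([np.cos(a),np.sin(a)])
for uv,dz,off in(((281.4,213.7),-.073,4),((281.6,244.3),-.008,9),((281.6,295.7),.042,9)):
    d=(onplane(P,[uv],t[2]+dz)[0]-t)[:2]*1000
    print("wrist: toolx",d@X-off,"tooly",d@Y)
Q=campose("scene"); tip=t+[0,0,-.073]
p0=proj(Q,[tip,tip+[0,.001,0],tip+[.004,0,0],tip+[0,0,.001]]); print(p0)
T=campose("top"); 
# shift of rod midline across scene rows, in scene picture (greenish rod vs. surround)
im=cv2.imread("pics/s5.png").astype(int)
for v in(190,196,202,208): print(v,[tuple(im[v,u]) for u in range(339,349)])
c=(.5283,-.1796,.08)
for n in("scene","top"): print(n,proj(campose(n),[c]))
```

```text
wrist: toolx 0.4227208759895831 tooly -0.5460966271360799
wrist: toolx 0.6415735348422817 tooly -0.43420972924102236
wrist: toolx 2.5311129719033065 tooly -0.4562158642531366
[[340.82368594 210.25948028]
 [341.30248691 210.34446937]
 [340.45018805 211.38591707]
 [340.86144655 209.87337645]]
190 [(np.int64(103), np.int64(109), np.int64(116)), (np.int64(104), np.int64(109), np.int64(115)), (np.int64(104), np.int64(107), np.int64(115)), (np.int64(97), np.int64(102), np.int64(109)), (np.int64(88), np.int64(96), np.int64(96)), (np.int64(93), np.int64(99), np.int64(99)), (np.int64(91), np.int64(100), np.int64(100)), (np.int64(93), np.int64(99), np.int64(103)), (np.int64(95), np.int64(99), np.int64(106)), (np.int64(106), np.int64(109), np.int64(116))]
196 [(np.int64(106), np.int64(111), np.int64(120)), (np.int64(99), np.int64(104), np.int64(113)), (np.int64(99), np.int64(104), np.int64(112)), (np.int64(88), np.int64(95), np.int64(101)), (np.int64(87), np.int64(95), np.int64(96)), (np.int64(90), np.int64(99), np.int64(97)), (np.int64(95), np.int64(104), np.int64(103)), (np.int64(96), np.int6
[... 416 characters left out ...]
nt64(99), np.int64(101)), (np.int64(97), np.int64(105), np.int64(110)), (np.int64(104), np.int64(107), np.int64(117)), (np.int64(100), np.int64(105), np.int64(110))]
208 [(np.int64(101), np.int64(105), np.int64(114)), (np.int64(99), np.int64(105), np.int64(109)), (np.int64(93), np.int64(100), np.int64(105)), (np.int64(91), np.int64(100), np.int64(99)), (np.int64(93), np.int64(102), np.int64(100)), (np.int64(93), np.int64(99), np.int64(99)), (np.int64(95), np.int64(99), np.int64(104)), (np.int64(102), np.int64(107), np.int64(115)), (np.int64(104), np.int64(109), np.int64(117)), (np.int64(102), np.int64(105), np.int64(111))]
scene [[209.31791325 199.75570538]]
top [[389.78634485 229.31577769]]
```

Call:
{"name": "carry_out", "arguments": {"plan": [[-0.0635, -0.802, 0, 0, 10], [-0.0635, -0.802, 0, 0, 10], [-0.0635, -0.802, 0, 0, 10], [-0.0635, -0.802, 0, 0, 10], [-0.0635, -0.802, 0, 0, 10]]}}

```text
t: 15.45
tool_pos: [0.5471, 0.0586, 0.2109]
tool_rot: [-0.0, 0.672, 0.741, -0.0]
contact_force: [0.6, -0.7, -0.8]
grip_width: 0.0174
finger_force: 40.3
```

Call:
{"name": "carry_out", "arguments": {"plan": [[-0.0635, -0.802, 0, 0, 10], [-0.0635, -0.802, 0, 0, 10], [-0.0635, -0.802, 0, 0, 10], [-0.0635, -0.802, 0, 0, 10], [-0.0635, -0.802, 0, 0, 10]]}}

```text
t: 15.95
tool_pos: [0.5407, -0.0213, 0.2109]
tool_rot: [0.0, 0.672, 0.741, 0.0]
contact_force: [-0.7, -0.5, -1.7]
grip_width: 0.0174
finger_force: 40.3
```

Call:
{"name": "carry_out", "arguments": {"plan": [[-0.0635, -0.802, 0, 0, 10], [-0.0635, -0.802, 0, 0, 10], [-0.0635, -0.802, 0, 0, 10], [-0.0635, -0.802, 0, 0, 10], [-0.0635, -0.802, 0, 0, 10]]}}

```text
t: 16.45
tool_pos: [0.5344, -0.1014, 0.2109]
tool_rot: [-0.0, 0.672, 0.741, 0.0]
contact_force: [-0.4, 0.1, -0.7]
grip_width: 0.0171
finger_force: 40.3
```

Call:
{"name": "carry_out", "arguments": {"plan": [[-0.0635, -0.802, 0, 0, 10], [-0.0635, -0.802, 0, 0, 10], [-0.0635, -0.802, 0, 0, 10], [-0.0635, -0.802, 0, 0, 10], [-0.0635, -0.802, 0, 0, 10]]}}

```text
t: 16.95
tool_pos: [0.5281, -0.1816, 0.2109]
tool_rot: [0.0, 0.672, 0.741, -0.0]
contact_force: [1.0, 0.2, -1.0]
grip_width: 0.0175
finger_force: 40.3
```

Call:
{"name": "carry_out", "arguments": {"plan": [[0, 0, -0.5, 0, 10], [0, 0, -0.6, 0, 10], [0, 0, -0.5, 0, 10], [0, 0, 0, 0, 10], [0, 0, 0, 0, 10]]}}

```text
t: 17.45
tool_pos: [0.5283, -0.1798, 0.1787]
tool_rot: [-0.0, 0.671, 0.741, -0.0]
contact_force: [1.0, -0.1, -0.7]
grip_width: 0.0174
finger_force: 40.3
```

```bash
python3 s.py
python3 - <<'E'
from r import *
P=campose("wrist"); t=np.array(telemetry.observe()["tool_pos"]); w=camera("wrist"); s=camera("scene"); p=camera("top")
for n,i in(("w6",w),("s6",s),("t6",p)): cv2.imwrite(f"pics/{n}.png",i)
tip=t+[0,0,-.073]; b=[.5283,-.1796,.08]
uw=proj(P,[tip,b])[0]; us=proj(campose("scene"),[tip,b]); print(proj(P,[tip,b]),us,proj(campose("top"),[tip,b]))
u,v=map(int,uw); a=cv2.resize(w[v-50:v+90,u-50:u+50],None,fx=4,fy=4,interpolation=cv2.INTER_CUBIC)
x,y=map(int,us[1]); c=cv2.resize(s[y-50:y+35,x-33:x+33],None,fx=6,fy=6,interpolation=cv2.INTER_CUBIC)
print("crop origins",u-50,v-50,x-33,y-50)
o=np.zeros((560,800,3),'u1'); o[:,:400]=a; o[:c.shape[0],400:400+c.shape[1]]=c[:560]
cv2.imwrite("pics/c6.png",cv2.convertScaleAbs(o,alpha=1.5))
E
```

```text
yaw 0.09872682032885342
t 17.45
tool_pos [ 0.5283 -0.1798  0.1787]
contact_force [ 1.0345 -0.1169 -0.655 ]
moment [-0.0283 -0.0608  0.0262]
grip_width 0.0174
finger_force 40.285
[[281.99905095 219.52686831]
 [281.92599025 208.40984393]] [[207.87701506 190.91163151]
 [209.31791325 199.75570538]] [[392.70487907 227.1214674 ]
 [389.78634485 229.31577769]]
crop origins 231 169 176 149
```

View pics/c6.png

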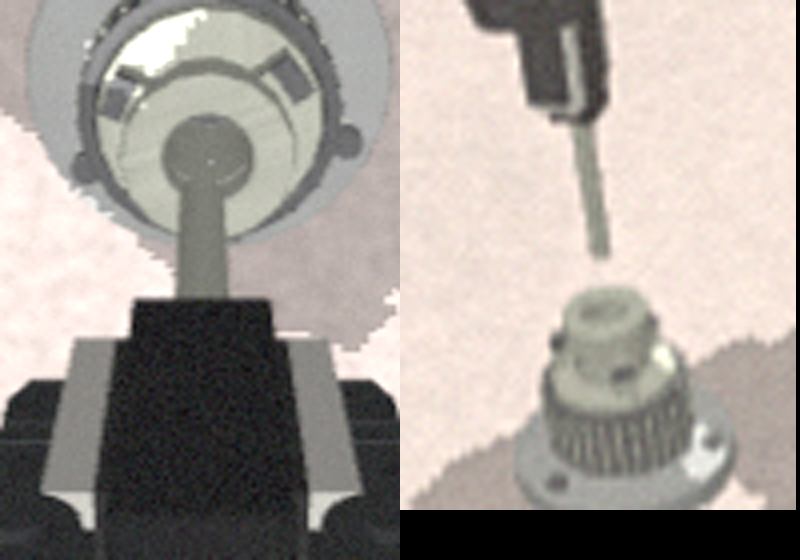

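The crop shows the rod above the bore. The bore centre is at wrist pixel (283,208) and the rod midline at u≈281.8, so the rod needs about +1 mm in x. In the scene view the rod and bush line up. I'll refine the numbers with edge profiles.

Run:
```python
from r import *
P=campose("wrist"); t=np.array(telemetry.observe()["tool_pos"]); a=.0987
X=np.array([-np.sin(a),np.cos(a)]);Y=np.array([np.cos(a),np.sin(a)])
f=lambda uv,z:[(d@X,d@Y) for d in ((onplane(P,[uv],z)[0]-t)[:2]*1000,)][0]
print("bore far",f((283,197.75),.08),"-9; head far",f((283,186.5),.08),"-18; head near",f((283,229),.08),"+18")
print("tip",f((281.75,213.7),t[2]-.073),"-4")
g=cv2.cvtColor(cv2.imread("pics/w6.png"),cv2.COLOR_BGR2GRAY)
print("col",[(v,int(g[v,280:284].mean())) for v in range(182,246,1)])
for v in(200,205,230,236): print("row",v,list(g[v,256:310]))
S=campose("scene"); q=proj(S,[t+[0,0,-.073],t+[0,0,-.03]]); print("scene vertical",q)
```

```text
bore far (np.float64(8.795520175893522), np.float64(0.9694643609081195)) -9; head far (np.float64(17.947224218632176), np.float64(0.9522109984147683)) -18; head near (np.float64(-17.73458184326191), np.float64(1.0202069240499394)) +18
tip (np.float64(4.376377236562179), np.float64(-0.10742339926585423)) -4
col [(182, 130), (183, 108), (184, 86), (185, 82), (186, 84), (187, 100), (188, 130), (189, 130), (190, 130), (191, 129), (192, 129), (193, 128), (194, 127), (195, 126), (196, 125), (197, 106), (198, 80), (199, 79), (200, 86), (201, 83), (202, 84), (203, 84), (204, 84), (205, 85), (206, 83), (207, 84), (208, 84), (209, 89), (210, 85), (211, 83), (212, 85), (213, 85), (214, 84), (215, 85), (216, 82), (217, 83), (218, 83), (219, 84), (220, 84), (221, 84), (222, 84), (223, 83), (224, 84), (225, 83), (226, 83), (227, 84), (228, 84), (229, 83), (230, 84), (231, 82), (232, 83), (233, 83), (234, 84), (235, 84), (236, 84), (237, 84), (238, 83), (239, 83), (240, 84), (241, 83), (242, 83), (243, 58), (244, 26), (245, 26)]
row 200 [np.uint8(122), np.uint8(127), np.uint8(128), np.uint8(130), n
[... 2514 characters left out ...]
nt8(165), np.uint8(166), np.uint8(168), np.uint8(170), np.uint8(171), np.uint8(166), np.uint8(161), np.uint8(135), np.uint8(93), np.uint8(79), np.uint8(81), np.uint8(80), np.uint8(84), np.uint8(84), np.uint8(86), np.uint8(85), np.uint8(84), np.uint8(82), np.uint8(81), np.uint8(82), np.uint8(85), np.uint8(106), np.uint8(118), np.uint8(122), np.uint8(121), np.uint8(124), np.uint8(121), np.uint8(119), np.uint8(120), np.uint8(119), np.uint8(120), np.uint8(119), np.uint8(118), np.uint8(117), np.uint8(118), np.uint8(119), np.uint8(117), np.uint8(119), np.uint8(118), np.uint8(117), np.uint8(116), np.uint8(121), np.uint8(119)]
scene vertical [[207.68816427 190.70299936]
 [205.31507471 175.26029478]]
```

Call:
{"name": "carry_out", "arguments": {"plan": [[0.05, -0.012, 0, 0, 10], [0, 0, 0, 0, 10], [0, 0, -0.4, 0, 10], [0, 0, -0.3, 0, 10], [0, 0, 0, 0, 10]]}}

```text
t: 18.1
tool_pos: [0.5287, -0.1802, 0.1635]
tool_rot: [-0.001, 0.672, 0.741, -0.0]
contact_force: [0.6, 0.5, -0.9]
grip_width: 0.0176
finger_force: 40.3
```

```bash
python3 s.py
python3 - <<'E'
from r import *
P=campose("wrist"); t=np.array(telemetry.observe()["tool_pos"]); w=camera("wrist"); cv2.imwrite("pics/w7.png",w); a=.0987
X=np.array([-np.sin(a),np.cos(a)]);Y=np.array([np.cos(a),np.sin(a)])
g=cv2.GaussianBlur(cv2.cvtColor(w,cv2.COLOR_BGR2GRAY),(3,3),0).astype(float)
b=proj(P,[[.529,-.1796,.08]])[0]; print("bush pred",b)
def run(v,u0,thr=104):
    r=g[v]<thr; l=u0
    while r[l-1]: l-=1
    q=u0
    while r[q+1]: q+=1
    return l,q
u0=int(round(b[0]))
for dv in(-8,-5,-2,1,22,26,30,34): print(int(b[1])+dv,run(int(b[1])+dv,u0))
print([int(x) for x in g[int(b[1])-30:int(b[1])+45,u0]])
E
```

```text
yaw 0.09799421891033418
t 18.1
tool_pos [ 0.5287 -0.1802  0.1635]
contact_force [ 0.6379  0.5226 -0.897 ]
moment [ 0.0264  0.0177 -0.0678]
grip_width 0.0176
finger_force 40.2844
bush pred [282.62046742 214.23255439]
206 (273, 291)
209 (271, 293)
212 (271, 294)
215 (271, 294)
236 (275, 288)
240 (275, 288)
244 (265, 299)
248 (264, 299)
[131, 131, 122, 100, 85, 83, 85, 98, 120, 131, 130, 129, 129, 128, 127, 126, 126, 120, 102, 87, 84, 84, 84, 84, 84, 83, 83, 84, 84, 84, 84, 84, 83, 83, 84, 84, 84, 83, 83, 83, 83, 83, 84, 84, 84, 85, 84, 83, 82, 82, 83, 83, 83, 83, 84, 83, 83, 83, 77, 57, 34, 23, 21, 23, 22, 21, 23, 22, 19, 20, 23, 24, 23, 21, 21]
```

Call:
{"name": "carry_out", "arguments": {"plan": [[0.03, 0, 0, 0, 10], [0, 0, 0, 0, 10], [0, 0, -0.4, 0, 10], [0, 0, -0.4, 0, 10], [0, 0, 0, 0, 10]]}}

```text
t: 18.65
tool_pos: [0.5292, -0.1801, 0.1473]
tool_rot: [-0.001, 0.672, 0.741, -0.0]
contact_force: [0.0, 0.5, -0.6]
grip_width: 0.0173
finger_force: 40.3
```

```bash
cat > m.py <<'E'
from r import *
P=campose("wrist"); t=np.array(telemetry.observe()["tool_pos"]); w=camera("wrist"); a=.098
X=np.array([-np.sin(a),np.cos(a)]);Y=np.array([np.cos(a),np.sin(a)])
g=cv2.GaussianBlur(cv2.cvtColor(w,cv2.COLOR_BGR2GRAY),(3,3),0).astype(float)
b=proj(P,[[.529,-.1796,.08]])[0]; u0=int(round(b[0])); print(b)
def run(v,thr=104):
    r=g[v]<thr; l=q=u0
    while r[l-1]: l-=1
    while r[q+1]: q+=1
    return l,q
v=int(b[1])
for dv in(-8,-5,-2,1,4): print(v+dv,run(v+dv))
dx=lambda uv,z:((onplane(P,[uv],z)[0]-t)[:2]*1000)@np.c_[X,Y]
l,q=run(v-2); print("bush toolx/y",dx(((l+q)/2,v-2),.08))
c=g[:,u0]; k=v
while c[k-1]<104: k-=1
print("bore far edge",k-.5,dx((u0,k-.5),.08)-[9,0])
e=v
while c[e]>55: e+=1
l,q=run(e-5); print("rod",l,q,"at",e-5,dx(((l+q)/2,e-5),t[2]-.012))
E
python3 s.py; python3 m.py
```

```text
yaw 0.09801855560617788
t 18.65
tool_pos [ 0.5292 -0.1801  0.1473]
contact_force [ 0.0035  0.539  -0.6401]
moment [-0.0402  0.0178  0.0085]
grip_width 0.0173
finger_force 40.2841
[282.03696547 221.64104078]
213 (272, 291)
216 (270, 293)
219 (269, 294)
222 (269, 294)
225 (270, 294)
bush toolx/y [ 2.52449879 -0.49959609]
bore far edge 208.5 [ 1.25564783 -0.15807624]
rod 275 287 at 239 [10.90875274 -0.75455814]
```

Call:
{"name": "carry_out", "arguments": {"plan": [[0.01, 0.015, -0.4, 0, 10], [0, 0, -0.4, 0, 10], [0, 0, -0.4, 0, 10], [0, 0, -0.4, 0, 10], [0, 0, -0.2, 0, 10]]}}

```text
t: 19.2
tool_pos: [0.5297, -0.18, 0.1118]
tool_rot: [-0.001, 0.672, 0.741, -0.0]
contact_force: [-0.2, -0.7, -0.7]
grip_width: 0.0173
finger_force: 40.3
```

Call:
{"name": "carry_out", "arguments": {"plan": [[0, 0, 0, 0, 10], [0, 0, 0, 0, 10], [0, 0, 0, 0, 10]]}}

```text
t: 19.5
tool_pos: [0.5302, -0.1803, 0.1133]
tool_rot: [0.0, 0.672, 0.741, 0.0]
contact_force: [0.6, -0.0, -0.3]
grip_width: 0.0178
finger_force: 40.3
```

```bash
python3 s.py
python3 - <<'E'
from r import *
P=campose("wrist"); t=np.array(telemetry.observe()["tool_pos"]); w=camera("wrist"); cv2.imwrite("pics/w8.png",w)
g=cv2.GaussianBlur(cv2.cvtColor(w,cv2.COLOR_BGR2GRAY),(3,3),0).astype(int)
bp=proj(P,[[.529,-.1796,.08],[.529,-.1706,.08],[.529,-.1616,.08],t+[0,0,-.03]]); print(bp)
u0=int(bp[0,0]);v=int(bp[0,1])
print(v-40,list(map(int,g[v-40:v+40,u0])))
for r in range(v-12,v+14,3): print(r,list(map(int,g[r,u0-20:u0+21])))
E
```

```text
yaw 0.0980958321114521
t 19.5
tool_pos [ 0.5302 -0.1803  0.1133]
contact_force [ 0.6211 -0.0429 -0.3279]
moment [ 0.0311 -0.0713 -0.0103]
grip_width 0.0178
finger_force 40.2848
[[280.2870711  240.50478342]
 [281.76759466 226.57969616]
 [283.29211432 212.23739357]
 [282.18207214 243.9415985 ]]
200 [132, 132, 132, 128, 112, 93, 85, 84, 83, 83, 85, 86, 96, 116, 130, 132, 131, 131, 131, 130, 128, 127, 127, 128, 126, 117, 98, 85, 83, 83, 83, 84, 84, 84, 85, 85, 85, 84, 84, 85, 84, 84, 78, 58, 36, 26, 24, 22, 22, 22, 23, 23, 22, 22, 24, 25, 25, 26, 24, 21, 21, 22, 22, 23, 23, 21, 21, 22, 22, 23, 24, 23, 21, 20, 19, 20, 21, 22, 23, 21]
228 [127, 127, 127, 127, 128, 128, 129, 129, 128, 125, 119, 111, 102, 95, 88, 82, 79, 80, 81, 82, 83, 84, 86, 86, 86, 85, 85, 88, 98, 111, 122, 128, 129, 130, 130, 130, 130, 130, 129, 128, 127]
231 [129, 131, 131, 131, 131, 130, 126, 116, 100, 88, 84, 84, 84, 84, 82, 79, 79, 80, 81, 83, 84, 84, 84, 84, 84, 82, 80, 79, 81, 82, 83, 88, 99, 113, 122, 125, 127, 128, 129, 130, 131]
234 [131, 132, 131, 129, 125, 115, 98, 84, 78, 79, 80, 81, 82, 83, 81, 79, 79, 80, 
[... 451 characters left out ...]
9, 129]
243 [126, 128, 128, 120, 98, 73, 60, 56, 56, 61, 67, 66, 63, 60, 57, 55, 55, 56, 56, 57, 58, 58, 59, 60, 60, 58, 56, 56, 58, 62, 66, 65, 59, 54, 57, 66, 80, 95, 110, 122, 127]
246 [130, 131, 123, 93, 51, 28, 23, 22, 22, 22, 23, 22, 21, 22, 23, 23, 22, 22, 22, 22, 24, 25, 24, 22, 21, 23, 23, 22, 21, 21, 21, 20, 20, 21, 23, 22, 23, 28, 53, 95, 122]
249 [133, 133, 121, 84, 40, 21, 21, 22, 23, 22, 21, 21, 21, 21, 22, 23, 22, 23, 24, 24, 22, 24, 25, 24, 23, 23, 23, 25, 24, 21, 18, 19, 21, 20, 20, 21, 22, 23, 42, 87, 120]
252 [121, 117, 99, 66, 34, 23, 23, 23, 23, 23, 23, 24, 24, 22, 21, 21, 23, 24, 24, 23, 22, 21, 21, 21, 22, 22, 21, 22, 23, 23, 23, 24, 24, 24, 23, 22, 23, 25, 33, 61, 96]
```

Call:
{"name": "carry_out", "arguments": {"plan": [[-0.035, 0.025, -0.15, 0, 10], [0, 0, 0, 0, 10], [0, 0, 0, 0, 10]]}}

```text
t: 19.85
tool_pos: [0.5293, -0.1796, 0.1098]
tool_rot: [-0.0, 0.672, 0.741, -0.0]
contact_force: [0.1, -0.2, -0.7]
grip_width: 0.0177
finger_force: 40.3
```

Run:
```python
from r import *
T=[];G=[]
for i in range(8):
    T.append(telemetry.observe()["tool_pos"]); G.append(camera("wrist").astype(float))
T=np.array(T); print(T.mean(0),T.std(0)); s=telemetry.observe(); print(s["t"],s["contact_force"])
w=np.mean(G,0).astype(np.uint8); cv2.imwrite("pics/w9.png",w)
P=campose("wrist"); t=T.mean(0); P=(P[0],P[1],P[2],P[3]-s["tool_pos"]+t)
g=cv2.cvtColor(w,cv2.COLOR_BGR2GRAY).astype(int)
bp=proj(P,[[.529,-.1796,.08],[.529,-.1706,.08]]); print(bp)
v=int(bp[0,1]); print(v-20,list(map(int,g[v-20:v+6,280])))
for r in range(v-9,v+3,3): print(r,list(map(int,g[r,260:302])))
S=campose("scene"); sc=camera("scene"); cv2.imwrite("pics/s9.png",sc)
gs=cv2.cvtColor(sc,cv2.COLOR_BGR2GRAY).astype(int)
print(proj(S,[t+[0,0,-.008],[t[0],t[1],.08]]))
for r in range(184,206,2): print(r,list(map(int,gs[r,196:226])))
```

```text
[ 0.52933917 -0.17968233  0.10992443] [3.43655091e-05 2.56091620e-05 3.76163927e-05]
20.25 [ 0.01771914 -0.42076009 -0.8092045 ]
[[281.65094637 243.83591663]
 [283.17461569 229.73773588]]
223 [129, 128, 126, 127, 127, 126, 101, 86, 85, 86, 85, 85, 84, 84, 83, 84, 84, 84, 85, 84, 59, 30, 21, 21, 24, 23]
234 [129, 130, 130, 130, 131, 131, 131, 130, 128, 108, 86, 82, 84, 84, 83, 78, 78, 80, 81, 83, 85, 84, 85, 84, 84, 82, 80, 79, 80, 81, 80, 81, 81, 89, 111, 121, 124, 126, 127, 127, 129, 130]
237 [130, 131, 131, 131, 129, 127, 121, 100, 80, 78, 78, 80, 81, 81, 79, 77, 78, 79, 80, 82, 83, 85, 84, 85, 84, 82, 81, 79, 80, 82, 80, 78, 79, 79, 78, 96, 118, 127, 127, 128, 129, 130]
240 [127, 128, 130, 131, 132, 132, 106, 83, 81, 80, 79, 78, 80, 81, 78, 76, 77, 80, 82, 83, 84, 84, 83, 83, 83, 82, 81, 79, 81, 83, 82, 83, 79, 77, 78, 78, 81, 115, 129, 131, 132, 131]
243 [133, 133, 132, 132, 107, 81, 66, 55, 63, 64, 61, 58, 58, 57, 57, 56, 57, 57, 58, 58, 59, 59, 59, 59, 59, 59, 57, 55, 57, 60, 57, 57, 58, 60, 59, 55, 53, 88, 118, 128, 129, 129]
[[207.93632277 192.48352617]
 [209.09426919 199.991
[... 933 characters left out ...]
50, 119, 104, 102, 103, 146, 147, 150, 154, 159, 158, 158, 157, 158, 156, 158, 158, 158, 159]
198 [153, 154, 158, 156, 157, 156, 160, 159, 143, 129, 118, 119, 114, 98, 104, 99, 106, 118, 120, 118, 129, 143, 157, 161, 157, 157, 158, 158, 160, 157]
200 [155, 157, 158, 156, 157, 156, 157, 130, 120, 119, 102, 93, 96, 100, 104, 99, 92, 103, 119, 119, 118, 128, 159, 163, 160, 160, 160, 155, 156, 155]
202 [154, 151, 155, 157, 157, 164, 162, 118, 123, 123, 106, 108, 101, 104, 108, 108, 107, 114, 117, 115, 104, 83, 86, 138, 161, 161, 159, 157, 157, 155]
204 [151, 155, 155, 158, 159, 123, 102, 90, 112, 114, 120, 120, 116, 122, 120, 115, 114, 111, 102, 95, 89, 87, 99, 139, 161, 163, 161, 158, 158, 156]
```

```bash
python3 -c "
from h import *
print(env.close_job())"
```

```text
the job is handed in; nothing more can be done
None
```

I handed the job in at about 20 s: the sleeve is turned to its stop and released, and the probe is held still and upright in the bush, centred to within about 1 mm, with its tip about 15 mm below the underside; no verdict was returned.

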